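Hang the red tester on the carousel's empty hook

ROBOT

A 6-joint arm with a two-finger parallel gripper is mounted at the origin on the work surface. World frame = base frame: x ahead of the robot, y to its left, z up, the work surface at z = 0. Lengths are in m, angles in rad, forces in N, time in s.
With the tool pointing down it reaches from about 0.325 to 0.85 m from the base axis. Payload 15.5 kg.
Tool frame: the origin (TCP) lies midway between the tips of the shut fingers; the grasp point (between the pads) lies env.pinch_z behind it (env.pinch_z is the distance from the TCP to the grasp point, in m); z points along the fingers, y is the line along which they close (so a half turn about z gives the same grasp; the last joint's range is limited). The gripper opens to 91 mm and grips with 3 to 60 N. Pads are 32 mm wide; open, the fingers measure 118 mm over their backs; the gripper's body (76 mm by 178 mm) begins 60 mm behind the grasp point.
Start: joints at [-1.365, 0.494, 1.345, -0, 1.302, -0.096], TCP at [0.186, -0.597, 0.19] pointing down, gripper open.
Joint ranges: [-2.91, 2.91], [-0.82, 2.16], [0.22, 2.67], [-1.22, 4.37], [0.12, 2.79], [-3.08, 3.08]. Speed limits (rad/s): [1.89, 1.89, 2.57, 3.01, 3.01, 3.01].

INTERFACE

Orientations are given as a rotation vector (axis times angle).
In Python, from bench import readout, cams, order, env gives the robot as it stands.
- The arm moves only by the shell command python3 -m pendant 'ROWS'. ROWS is a JSON object whose one key "rows" holds a list of rows, each a list of 5 numbers: the closure, from -1 (fully open) to 1 (shut), then the shift along the tool's x, y, z in units of 60 mm (1.0 is 60 mm), then the turn about the tool's z in units of 5 degrees (1.0 is 5 degrees). In form: {"rows": [[hand, dx, dy, dz, roll], ...]}. A call has exactly 10 rows; each row is the pose to reach, as a shift and turn from the pose commanded when the call began, along the tool's axes at that moment; what a row does not reach only later rows make up. A row lasts 1/8 s, in which the tool goes at most 62.5 mm and 10.7 degrees, less where a joint would pass 70% of its speed; a pose out of reach is approached as far as the arm can. A call with a gripper value outside its range is refused whole. The fingers move at their own pace and stop on an object; the grip force is fixed at half the most. Time passes only in rows, so rows that repeat a pose let the fingers close, or fill a call up. It gives the time, the measured TCP pose, the force, the opening and the grip force at its end, in the units of the state.
- readout.observe(): the state, without advancing time (a new reading comes with each control period).
- cams.snapshot(name): name is "scene" or "top"; returns the picture (480x640x3 uint8, red, green, blue); there is no depth.
- cams.get_calibration(name): a dict with "mtx" (3x3 intrinsics, pixels), "view" (4x4, takes a point from world to camera coordinates). Camera axes: x right, y up, looking along -z (the intrinsics and any distortion apply to the point x, -y, -z); pixel columns grow to the right and rows downward; lengths in m; the calibration is good to about 2 mm. A picture is of the moment at which its call begins. get_calibration takes no time and is no camera call.
- order.hand_in(): hands the job in; it is judged then, once.
Trained networks look in the newest picture that a camera, given by its name, has taken for a name from the list of things; names that differ only in an ending like _2 or _b are one class to them, and where a whole thing is asked for, a point or a joint stands for the part that bears it (a point fixed in the world has none). Each returns a list of dicts, best first, with "score" (0 to 1); they miss things now and then, are a little off and sometimes report something else, mostly with a low value. They report only what shows in the picture. A call takes as long as a camera call. They do not tell look-alikes from the thing itself.
- cams.find_in(query, camera): "uv" ([column, row] in pixels, amid what is visible of it).
- cams.landmark_of(query, camera): "uv" ([column, row] in pixels: a listed point, or the origin of a listed thing).
The state is a dict: "clock": time; "joint_pos": joint angles; "qvel": joint speeds; "tau": joint torques, N m; "ee_pos": TCP position; "orientation": TCP orientation; "contact_force": force on the tool from outside, world axes, zero at the start; "moment": the same for the moment, N m; "width": finger opening in m; "gripper_force": force on a finger pad.
Only numpy, scipy, OpenCV 4.12 (cv2) and the standard library are available. Lean on these libraries where they do the work, as an engineer would, in place of code of your own. Each camera call takes 0.05 s, during which the arm holds its last target. There are 200 camera calls.

TASK

First turn the tester carousel by its upright black crank peg until the empty hook stands over the yellow arrow on the base, leaving the testers on the bench where they are meanwhile. Then take the red tester from the bench and hang it by the steel eye on its back on that empty hook, upright with its back towards the carousel, and let go; the empty hook's place must still be over the arrow, and the yellow and white testers stay standing where they are.

Things in the scene. Friction and masses are not known exactly. Their poses are not given: they have to be found in the camera images.
- hook (a point): The only empty hook: a 7 mm steel bar, level outward from the hub, then straight up. Point where the eye rests: top of the level arm, on the upturned tip's centreline, 160 mm above the bench, 115 mm from the axis; the tip ends 25 mm higher. The other 3 hooks (every 90 deg) carry fixed blue, grey, green testers, tops 188 mm up, reaching 170 mm from the axis. +x to the axis, z up, turning with it.
- crank (a point): Top centre of the black crank peg on the blue hub plate: upright, round, 16 mm diameter, from the plate (172 mm above the bench) to this point (230 mm), 60 mm from the axis, across the hub from the empty hook. Pinched or pushed in a circle about the axis it turns the carousel, any way and far; it may swivel in the fingers. The carousel stays where left; friction takes about 2 to 3 N at the peg.
- axis (a point): On the carousel's upright turning axis, at the top of the blue hub plate (160 mm diameter), 172 mm above the bench. Does not turn: +x runs from the arrow to the axis, z up. Below the hooks a grey disc of 123 mm radius (66 to 86 mm above the bench, upper edge bevelled 10 mm) turns with them: a hung tester's back leans on it.
- mark (a point): Where the empty hook has to be brought: above the yellow arrow that points outward on the grey tongue of the stand's base (34 mm wide, 10 mm high, ending 215 mm from the axis). The point is 115 mm from the axis on the arrow's line, at hook height (160 mm above the bench). Does not turn: +x to the axis, z up.
- red_tester: The red handheld tester to hang, 0.2 kg, upright on the bench: body 32 mm deep (x), 48 wide (y), 130 high, black rubber boot on the lowest 12 mm (56 mm wide, 10 mm proud in front). Origin: centre of the body's underside. +x points out of its back, where the steel eye is, -x out of its face with the display; z up. Grip it across its width near the top.
- red_tester_eye (a point): Centre of the hole in the red tester's hanging eye: a level steel frame 5 mm thick on its back, 105 mm above its underside, 28 mm behind its middle. The upright hole is 24 mm front to back (from the back face) by 26 mm wide; the frame is 36 mm wide and ends 30 mm behind the back face. Axes as the tester. Hung, it rests 2 to 3 mm above hook and the tester leans up to 10 degrees.
- yellow_tester: A tester of the same shape in yellow, standing on the bench. Leave it alone. Origin and axes as the red tester.
- white_tester: A tester of the same shape in white, standing on the bench. Leave it alone. Origin and axes as the red tester.
Things that resemble listed ones, but are neither listed nor needed, are in the scene too. Of the things that look like the red_tester, take the one that is farthest to the robot's left at the start.

How it is judged:
On the way, in this order (a step that is already met when the one before it is completed fails the run):
1. the empty hook is brought to rest over the yellow arrow (within 25 mm) while the red tester still stands at its place on the bench (horizontal distance between hook and mark below 0.025 m and distance of red_tester from where it was at the start of the episode below 0.04 m and linear speed of red_tester below 0.03 m/s), for 0.3 s.
2. the red tester's eye is down on the empty hook (horizontal distance between red_tester_eye and hook below 0.018 m and z of red_tester_eye in the frame of hook between -0.008 and 0.012 m), for 0.2 s.
At the end, for the whole second after the job is handed in: The red tester hangs at rest on the hook that was empty: eye centre within 18 mm sideways and -8 to +12 mm in height of the resting point, within 20 degrees of upright; that hook within 30 mm of its place over the arrow; yellow and white testers within 40 mm of where they stood (all of step 2 and horizontal distance between hook and mark below 0.03 m and angle between red_tester's own z axis and vertical below 0.35 rad and linear speed of red_tester below 0.03 m/s and distance of each of yellow_tester, white_tester from where it was at the start of the episode below 0.04 m); the robot touches nothing.
It fails at once if the yellow or the white tester is shifted by more than 40 mm or knocked over (distance of any of yellow_tester, white_tester from where it was at the start of the episode above 0.04 m or angle between any of yellow_tester, white_tester's own z axis and vertical above 0.5 rad).
It also fails if it takes over 64 s, if anything falls off the work surface, if the arm or the gripper's body presses on something with over 40 N, if the wrist force passes 120 N, or if a joint passes its speed limit or range.

## Working session

There is one attempt and no reset: what is moved stays moved. The work goes in short steps, Python scripts to look and compute and a shell command to move; the robot and the scene stay as the last step left them, time stands still between calls to the robot, and variables do not carry over. Pictures are saved under pics/ and viewed, at most 10 in all, crops included, and the job is handed in when it is done.

```bash
mkdir -p pics; cat > h.py <<'E'
import numpy as np, cv2
from bench import readout, cams, order, env
def snap(n,f=None):
    im=cams.snapshot(n)
    if f: cv2.imwrite('pics/'+f,im[:,:,::-1])
    return im
def P(n):
    c=cams.get_calibration(n); V=np.array(c['view']); K=np.array(c['mtx'])
    return K@np.diag([1,-1,-1])@V[:3]
def proj(n,p):
    q=P(n)@np.r_[p,1]; return q[:2]/q[2]
def tri(a,b):
    A=[]
    for n,uv in (('scene',a),('top',b)):
        M=P(n); A+= [uv[0]*M[2]-M[0], uv[1]*M[2]-M[1]]
    v=np.linalg.svd(np.array([r/np.linalg.norm(r[:3]) for r in A]))[2][-1]; return v[:3]/v[3]
def atz(n,uv,z):
    M=P(n); A=np.array([uv[0]*M[2]-M[0], uv[1]*M[2]-M[1]])
    s=np.linalg.solve(A[:,:2],-(A[:,2]*z+A[:,3])); return np.r_[s,z]
E
python3 - <<'E'
from h import *
a=snap('scene','s0.png');b=snap('top','t0.png')
print(cams.get_calibration('scene').keys(),env.pinch_z, readout.observe())
for q in ['hook','crank','axis','mark','red_tester','red_tester_eye','yellow_tester','white_tester']:
    for n in ('scene','top'):
        print(q,n,[(np.round(d['uv']).tolist(),round(d['score'],2)) for d in cams.landmark_of(q,n)][:5])
E
```

```text
dict_keys(['mtx', 'view']) 0.0188 {'clock': 0.1, 'joint_pos': array([-1.36451740e+00,  4.94133816e-01,  1.34606269e+00, -7.52688032e-06,
        1.30251922e+00, -9.54854112e-02]), 'qvel': array([ 0.00033163,  0.00031055, -0.00140936, -0.00095585, -0.00048879,
        0.00040094]), 'tau': array([ 1.40935350e-03, -8.80237198e+01, -3.82546735e+01,  7.10238330e-02,
        4.82287304e-02, -5.29791805e-06]), 'ee_pos': array([ 0.18568552, -0.59638806,  0.18949217]), 'orientation': array([-3.10479191e+00, -4.72048468e-01,  1.09017982e-04]), 'contact_force': array([0.40294432, 0.0300845 , 0.34260315]), 'moment': array([-0.03494833,  0.02228408,  0.0159501 ]), 'gripper_force': 0.0, 'width': 0.09099478292182034}
hook scene [([428.0, 397.0], 0.73)]
hook top [([126.0, 226.0], 0.98)]
crank scene [([339.0, 334.0], 0.83)]
crank top []
axis scene [([369.0, 359.0], 0.69)]
axis top [([175.0, 203.0], 0.57)]
mark scene [([412.0, 321.0], 0.81)]
mark top [([181.0, 268.0], 0.91), ([406.0, 274.0], 0.7), ([415.0, 257.0], 0.3)]
red_tester scene [([247.0, 206.0], 0.86), ([279.0, 177.0], 0.77), ([288.0, 220.0], 0.71)]
red_tester top [([478.0, 296.0], 0.97), ([452.0, 242.0], 0.85), ([408.0, 273.0], 0.6)]
red_tester_eye scene [([240.0, 187.0], 0.9), ([285.0, 147.0], 0.56)]
red_tester_eye top [([490.0, 310.0], 0.96), ([460.0, 224.0], 0.67), ([414.0, 259.0], 0.6)]
yellow_tester scene [([351.0, 248.0], 0.97)]
yellow_tester top [([333.0, 308.0], 0.87)]
white_tester scene []
white_tester top [([362.0, 229.0], 0.92)]
```

View pics/s0.png

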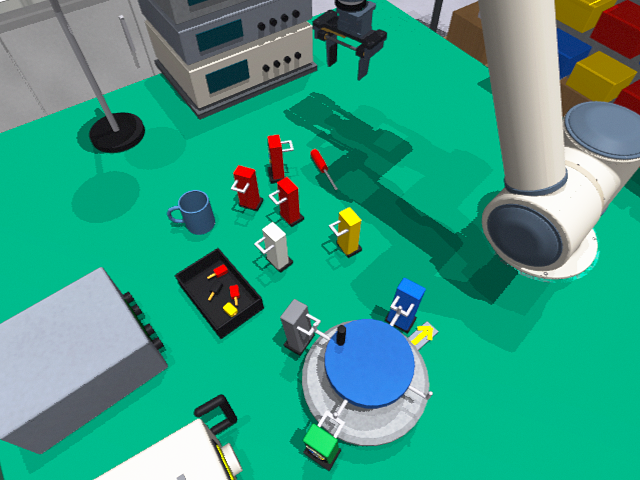

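View pics/t0.png

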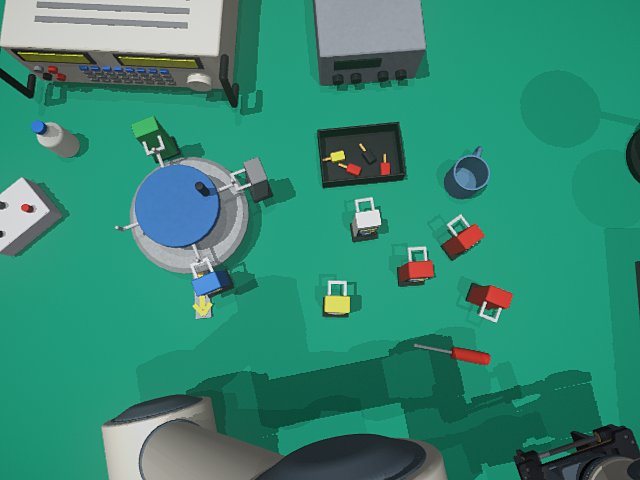

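The reds in the top view are at (415,268), (463,238) and (490,298). The robot's left is the image's left, so I expect the first one (scene about (288,200)) to be the one meant. I'll check that in metres and in a crop.

```bash
python3 - <<'E'
from h import *
pr=lambda n,p:print(n,np.round(p,4))
ax=tri((369,359),(175,203));pr('axis',ax)
hk=tri((428,397),(126,226));pr('hook',hk)
mk=tri((412,321),(181,268));pr('mark',mk)
pr('crank(z.23)',atz('scene',(339,334),.23)); pr('crank top',atz('top',(201,184),.23))
for n,s,t in (('A',(288,220),(408,273)),('B',(247,206),(452,242)),('C',(279,177),(478,296)),('yel',(351,248),(333,308))): pr(n,tri(s,t)); pr(n+'_top0',atz('top',t,0))
pr('white',atz('top',(362,229),0))
pr('eyeA top',atz('top',(414,259),.105))
pr('arrow tip top',atz('top',(202,316),.01)); pr('scene',atz('scene',(435,326),.01))
im=cv2.imread('pics/t0.png'); im2=cv2.imread('pics/s0.png')
c=np.hstack([cv2.resize(im[200:340,380:520],(400,400),interpolation=2),cv2.resize(im2[120:240,220:340],(400,400),interpolation=2)])
cv2.imwrite('pics/c0.png',c)
print(np.round(np.linalg.inv(np.array(cams.get_calibration('top')['view']))[:3,3],3),np.round(np.linalg.inv(np.array(cams.get_calibration('scene')['view']))[:3,3],3))
E
```

```text
axis [0.6214 0.0622 0.1744]
hook [0.5776 0.1645 0.1539]
mark [0.502  0.048  0.1602]
crank(z.23) [0.6527 0.0132 0.23  ]
crank top [0.6447 0.0008 0.23  ]
A [ 0.5038 -0.4068 -0.0119]
A_top0 [ 0.5012 -0.4034  0.    ]
B [ 0.5721 -0.5051 -0.0047]
B_top0 [ 0.5693 -0.5021  0.    ]
C [ 0.4482 -0.5532 -0.0066]
C_top0 [ 0.4509 -0.5539  0.    ]
yel [ 0.425  -0.2383 -0.0055]
yel_top0 [ 0.4259 -0.2391  0.    ]
white [ 0.5988 -0.3043  0.    ]
eyeA top [ 0.5215 -0.3984  0.105 ]
arrow tip top [0.4096 0.0416 0.01  ]
scene [0.403  0.0449 0.01  ]
[ 0.42  -0.213  1.136] [0.858 0.255 0.953]
```

View pics/c0.png

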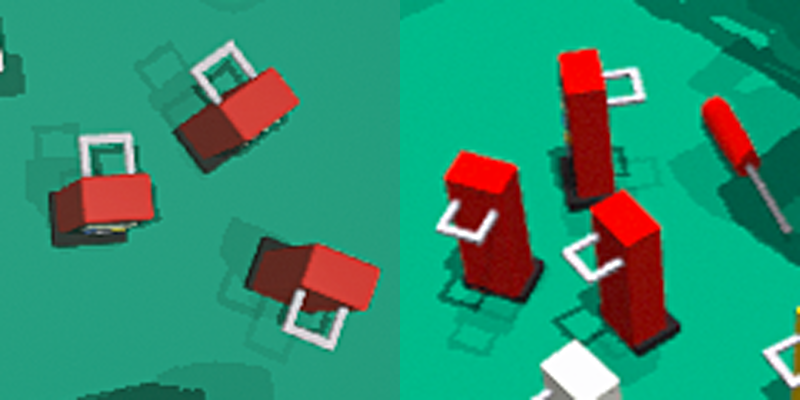

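The target is the leftmost red, at y≈-0.40 m: crop (115,195) on the left and (625,270) on the right. The other two are at y≈-0.50 and -0.55. The hook is at 113° and the arrow at about 186°, so the crank must turn about 73° counter-clockwise. I'm moving to the crank now.

```bash
python3 -m pendant '{"rows":[[-1,0,0,-1.0,0],[-1,10.3,-7.3,-1.8,9.4],[-1,10.3,-7.3,-1.8,9.4],[-1,10.3,-7.3,-1.8,9.4],[-1,10.3,-7.3,-1.8,9.4],[-1,10.3,-7.3,-1.8,9.4],[-1,10.3,-7.3,-1.8,9.4],[-1,10.3,-7.3,-1.8,9.4],[-1,10.3,-7.3,-1.8,9.4],[-1,10.3,-7.3,-1.8,9.4]]}'
cat >> h.py <<'E'
from scipy.spatial.transform import Rotation as R
def units(tgt):
    s=readout.observe(); M=R.from_rotvec(s['orientation']).as_matrix()
    return np.round(M.T@(np.array(tgt)-s['ee_pos'])/.06,2), np.round(M,3).tolist()
E
python3 - <<'E'
from h import *
print(units([.648,.006,.30]))
print(units([.648,.006,.195])[0])
E
```

```text
clock: 2.15
ee_pos: [0.5181, -0.162, 0.285]
orientation: [3.036, -0.805, 0.001]
contact_force: [0.5, -0.8, -0.2]
width: 0.091
gripper_force: 0.0
(array([ 0.49, -3.5 , -0.25]), [[0.869, -0.496, 0.001], [-0.496, -0.869, -0.0], [0.001, 0.0, -1.0]])
[ 0.49 -3.5   1.5 ]
```

```bash
python3 -m pendant '{"rows":[[-1,0.5,-3.5,-0.2,0],[-1,0.5,-3.5,-0.2,0],[-1,0.5,-3.5,-0.2,0],[-1,0.5,-3.5,-0.2,0],[-1,0.5,-3.5,-0.2,0],[-1,0.5,-3.5,-0.2,0],[-1,0.5,-3.5,0.2,0],[-1,0.5,-3.5,0.2,0],[-1,0.5,-3.5,0.2,0],[-1,0.5,-3.5,0.2,0]]}'
python3 - <<'E'
from h import *
a=snap('scene','s1.png')
for q in ['hook','crank','axis','mark']:
    print(q,[(np.round(d['uv'],1).tolist(),round(d['score'],2)) for d in cams.landmark_of(q,'scene')])
print(units([.648,.006,.195]))
p=readout.observe()['ee_pos'];print(proj('scene',p))
cv2.imwrite('pics/c1.png',cv2.resize(a[240:460,260:500,::-1],(720,660))[:600])
E
```

```text
clock: 3.4
ee_pos: [0.6475, 0.0034, 0.2736]
orientation: [-3.036, 0.806, -0.002]
contact_force: [0.8, 0.7, -0.3]
width: 0.0912
gripper_force: 0.0
hook [([428.3, 395.3], 0.77)]
crank []
axis []
mark [([413.6, 324.0], 0.68)]
(array([-0.01, -0.04,  1.3 ]), [[0.869, -0.496, 0.0], [-0.496, -0.869, -0.0], [0.0, -0.0, -1.0]])
[339.24028078 317.07424686]
```

View pics/c1.png

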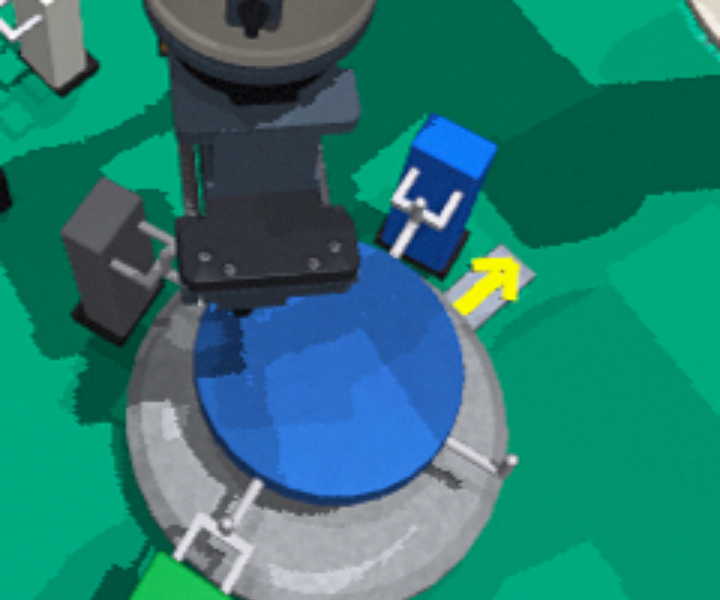

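The open fingers straddle the peg: its foot shows at crop (240,315) below the near finger, and the tool is centred there. The yellow arrow and empty hook (crop 510,460) are where I measured them. Now I'll go down and pinch.

```bash
python3 -m pendant '{"rows":[[-1,0,0,0.6,0],[-1,0,0,1.3,0],[-1,0,0,1.3,0],[1,0,0,1.3,0],[1,0,0,1.3,0],[1,0,0,1.3,0],[1,0,0,1.3,0],[1,0,0,1.3,0],[1,0,0,1.3,0],[1,0,0,1.3,0]]}'
python3 - <<'E'
from h import *
print(readout.observe()['ee_pos'])
snap('scene')
for q in ['hook','crank','axis','mark']:
    print(q,[(np.round(d['uv'],1).tolist(),round(d['score'],2)) for d in cams.landmark_of(q,'scene')])
E
```

```text
clock: 4.9
ee_pos: [0.6472, 0.0038, 0.1946]
orientation: [3.037, -0.805, -0.0]
contact_force: [0.3, -0.8, -0.0]
width: 0.0239
gripper_force: 0.0
[0.64716834 0.00376892 0.19457008]
hook [([429.6, 396.6], 0.79)]
crank [([425.8, 399.0], 0.7)]
axis [([368.1, 362.2], 0.88)]
mark [([414.2, 321.1], 0.71)]
```

```bash
python3 -m pendant '{"rows":[[1,0,0,0,0],[1,0,0,0,0],[1,0,0,0,0],[1,0,0,0,0],[1,0,0,0,0],[1,0,0,0,0],[1,0,0,0,0],[1,0,0,0,0],[1,0,0,0,0],[1,0,0,0,0]]}'
python3 - <<'E'
from h import *
s=readout.observe();p=s['ee_pos'];M=R.from_rotvec(s['orientation']).as_matrix()
c=np.array([.621,.061]);v=p[:2]-c
print(p,np.hypot(*v),np.degrees(np.arctan2(v[1],v[0])))
for a in range(0,81,8):
    d=R.from_euler('z',a,degrees=True).apply(np.r_[v/np.hypot(*v)*.06,0])-np.r_[v/np.hypot(*v)*.06,0]
    print(a,np.round(M.T@d/.06,2))
E
```

```text
clock: 6.4
ee_pos: [0.6472, 0.0033, 0.1946]
orientation: [3.036, -0.805, 0.0]
contact_force: [0.3, -5.1, -1.0]
width: 0.0147
gripper_force: 30.0
[0.64724474 0.00329149 0.1945655 ] 0.06339604646887509 -65.54486116828129
0 [0. 0. 0.]
8 [ 0.07 -0.12 -0.  ]
16 [ 0.13 -0.25 -0.  ]
24 [ 0.17 -0.38 -0.  ]
32 [ 0.19 -0.52 -0.  ]
40 [ 0.19 -0.66 -0.  ]
48 [ 0.17 -0.8  -0.  ]
56 [ 0.13 -0.93 -0.  ]
64 [ 0.07 -1.06 -0.  ]
72 [-0.   -1.18 -0.  ]
80 [-0.09 -1.28 -0.  ]
```

```bash
python3 -m pendant '{"rows":[[1,0.07,-0.12,0,0],[1,0.13,-0.25,0,0],[1,0.17,-0.38,0,0],[1,0.19,-0.52,0,0],[1,0.19,-0.66,0,0],[1,0.17,-0.8,0,0],[1,0.13,-0.93,0,0],[1,0.07,-1.06,0,0],[1,0,-1.18,0,0],[1,0,-1.18,0,0]]}'
python3 - <<'E'
from h import *
print(readout.observe()['ee_pos'])
a=snap('scene'); 
for n in ('scene','top'):
  if n=='top': b=snap('top')
  for q in ['hook','axis','mark','red_tester']:
    print(q,[(np.round(d['uv'],1).tolist(),round(d['score'],2)) for d in cams.landmark_of(q,n)])
f=lambda im,r,c:cv2.resize(im[r:r+160,c:c+160,::-1],(400,400),interpolation=2)
cv2.imwrite('pics/c2.png',np.hstack([f(a,280,310),f(b,160,110)]))
E
```

```text
clock: 7.65
ee_pos: [0.6824, 0.0658, 0.195]
orientation: [-3.036, 0.804, -0.001]
contact_force: [0.7, -1.2, 5.3]
width: 0.0145
gripper_force: 30.0
[0.68243321 0.06582075 0.19500096]
hook [([409.5, 322.1], 0.82)]
axis [([369.5, 358.5], 0.65)]
mark [([412.8, 322.4], 0.7)]
red_tester [([279.8, 176.1], 0.88), ([246.9, 206.6], 0.57)]
hook [([183.3, 264.2], 0.6)]
axis [([177.0, 205.1], 0.67)]
mark [([182.6, 265.3], 0.71)]
red_tester [([407.9, 273.5], 0.9), ([481.1, 299.0], 0.69), ([452.7, 246.5], 0.64)]
```

View pics/c2.png

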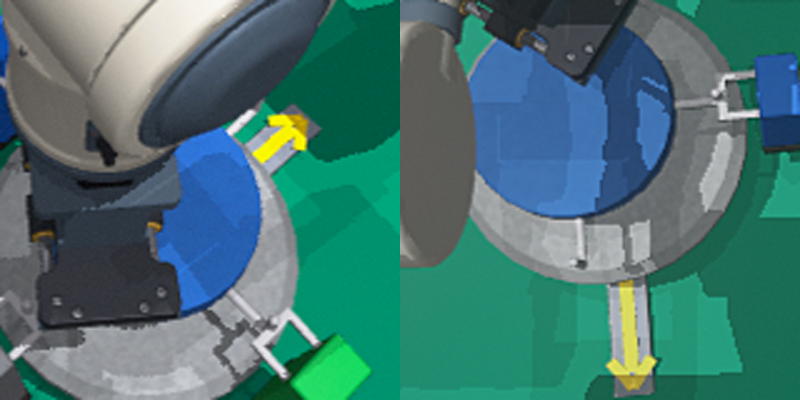

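```bash
python3 - <<'E'
from h import *
pr=lambda n,p:print(n,np.round(p,4))
pr('hook',tri((409.5,322.1),(183.3,264.2)));pr('mark',tri((412.8,322.4),(182.6,265.3)));pr('axis',tri((369.5,358.5),(177,205.1)))
pr('tip top',atz('top',(182,264.8),.185)); pr('tip scene',atz('scene',(310+260/2.5,280+107/2.5),.185))
pr('armroot top',atz('top',(110+180/2.5,160+222/2.5),.157))
for uv in [(627,283),(632,388),(610,283),(646,283),(615,393),(652,393)]: pr('arrow',atz('top',(110+(uv[0]-400)/2.5,160+uv[1]/2.5),.01))
for uv in [(255,163),(298,116),(318,130),(296,107)]: pr('arrow s',atz('scene',(310+uv[0]/2.5,280+uv[1]/2.5),.01))
E
```

```text
hook [0.5081 0.0456 0.1587]
mark [0.5048 0.0483 0.1585]
axis [0.6185 0.0603 0.1681]
tip top [0.504  0.0416 0.185 ]
tip scene [0.5145 0.0576 0.185 ]
armroot top [0.5369 0.0502 0.157 ]
arrow [0.5012 0.047  0.01  ]
arrow [0.4113 0.04   0.01  ]
arrow [0.5013 0.0617 0.01  ]
arrow [0.5012 0.0305 0.01  ]
arrow [0.4071 0.0544 0.01  ]
arrow [0.407  0.0227 0.01  ]
arrow s [0.475  0.0502 0.01  ]
arrow s [0.4143 0.0383 0.01  ]
arrow s [0.4088 0.0583 0.01  ]
arrow s [0.4098 0.0308 0.01  ]
```

The hook tip (top pixel (182,265)) stands in line with the arrow. Hook and mark differ by about 4 mm, so I'm releasing and lifting while I work out the red tester's pose.

```bash
python3 -m pendant '{"rows":[[-1,0,0,0,0],[-1,0,0,0,0],[-1,0,0,0,0],[-1,0,0,0,0],[-1,0,0,0,0],[-1,0,0,0,0],[-1,0,0,-0.5,0],[-1,0,0,-1.2,0],[-1,0,0,-1.5,0],[-1,0,0,-1.5,0]]}'
python3 - <<'E'
from h import *
b=snap('top'); a=snap('scene')
for q in ['hook','mark','red_tester','red_tester_eye']:
  for n in ('scene','top'):
    print(q,n,[(np.round(d['uv'],1).tolist(),round(d['score'],2)) for d in cams.landmark_of(q,n)])
def top(im,n,box):
    h=cv2.cvtColor(im,cv2.COLOR_RGB2HSV); r,c=box
    m=((h[...,0]<8)|(h[...,0]>172))&(h[...,1]>150)
    t=m&(h[...,2]>(150 if n=='top' else 185))
    k=np.zeros_like(t);k[r[0]:r[1],c[0]:c[1]]=1; t=(t&k).astype(np.uint8)
    _,l,st,ce=cv2.connectedComponentsWithStats(t); i=1+np.argmax(st[1:,4])
    cs=cv2.findContours((l==i).astype(np.uint8),0,1)[0][0][:,0].astype(float)
    W=np.array([atz(n,u,.13)[:2] for u in cs]); rc=cv2.minAreaRect((W*1000).astype(np.float32))
    print(n,st[i],ce[i],np.round(rc[0],1),np.round(rc[1],1),rc[2])
top(b,'top',((230,300),(385,437))); top(a,'scene',((170,230),(270,305)))
print(units([.5,-.4,.25])[0])
E
```

```text
clock: 9.4
ee_pos: [0.6829, 0.0653, 0.2859]
orientation: [-3.036, 0.805, -0.004]
contact_force: [-0.7, -0.0, -1.3]
width: 0.0909
gripper_force: 0.0
hook scene [([412.4, 324.8], 0.68), ([290.4, 216.3], 0.24)]
hook top [([183.8, 264.2], 0.66), ([413.6, 256.4], 0.18)]
mark scene [([414.4, 321.6], 0.88)]
mark top [([184.5, 267.0], 0.6)]
red_tester scene [([289.2, 218.9], 0.85), ([249.0, 203.9], 0.81)]
red_tester top [([454.1, 244.5], 0.92), ([479.7, 296.2], 0.87), ([411.6, 271.8], 0.77)]
red_tester_eye scene [([239.5, 184.9], 0.96), ([276.0, 197.0], 0.8)]
red_tester_eye top [([459.7, 225.6], 0.98), ([489.4, 309.1], 0.64)]
top [408 261  26  17 386] [420.50259067 268.94559585] [ 499.9 -405.9] [30.8 46.8] 3.7940280437469482Traceback (most recent call last):
  File "<stdin>", line 15, in <module>
  File "<stdin>", line 11, in top
    return _wrapfunc(a, 'argmax', axis=axis, out=out, **kwds)
    return bound(*args, **kwds)
ValueError: attempt to get argmax of an empty sequence
```

```bash
python3 -m pendant '{"rows":[[-1,1.24,8.34,0,-6.7],[-1,1.24,8.34,0,-6.7],[-1,1.24,8.34,0,-6.7],[-1,1.24,8.34,0,-6.7],[-1,1.24,8.34,0,-6.7],[-1,1.24,8.34,0,-6.7],[-1,1.24,8.34,0.7,-6.7],[-1,1.24,8.34,0.7,-6.7],[-1,1.24,8.34,0.7,-6.7],[-1,1.24,8.34,0.7,-6.7]]}'
python3 - <<'E'
from h import *
print('eye',tri((276,197),(413.6,257.5)),'base',tri((289.2,218.9),(411.6,271.8)))
# scene: top face corners from enlarged crop
for uv in [(592,207),(625,191),(660,226),(627,243)]: print(np.round(atz('scene',(220+(uv[0]-400)*.3,120+uv[1]*.3),.13),4))
print('topc two views',tri((220+226*.3,120+217*.3),(420.5,268.9)))
print(units([.5,-.406,.091]))
E
```

```text
clock: 11.15
ee_pos: [0.4982, -0.4071, 0.242]
orientation: [-3.139, -0.101, 0.001]
contact_force: [-0.0, 1.0, 0.3]
width: 0.0911
gripper_force: 0.0
eye [ 0.52936967 -0.40196885  0.10264358] base [ 0.50267135 -0.41151315 -0.01151477]
[ 0.516  -0.4233  0.13  ]
[ 0.4879 -0.4229  0.13  ]
[ 0.4854 -0.3797  0.13  ]
[ 0.5135 -0.3796  0.13  ]
topc two views [ 0.49930181 -0.40619246  0.12459861]
(array([ 0.03, -0.01,  2.52]), [[0.998, 0.064, -0.001], [0.064, -0.998, 0.001], [-0.001, -0.001, -1.0]])
```

Both views agree: top centre at (0.500,-0.405,0.125–0.13), eye at (0.529,-0.402,0.103), yaw about 3.8°. I'm going down to grip.

```bash
python3 -m pendant '{"rows":[[-1,0.03,0,0.8,0],[-1,0.03,0,1.6,0],[-1,0.03,0,2.1,0],[-1,0.03,0,2.5,0],[-1,0.03,0,2.5,0],[1,0.03,0,2.5,0],[1,0.03,0,2.5,0],[1,0.03,0,2.5,0],[1,0.03,0,2.5,0],[1,0.03,0,2.5,0]]}'; python3 -m pendant '{"rows":[[1,0,0,0,0],[1,0,0,0,0],[1,0,0,0,0],[1,0,0,0,0],[1,0,0,0,0],[1,0,0,0,0],[1,0,0,0,0],[1,0,0,0,0],[1,0,0,0,0],[1,0,0,0,0]]}'
```

```text
clock: 12.4
ee_pos: [0.5007, -0.4062, 0.0928]
orientation: [3.14, 0.104, 0.0]
contact_force: [0.1, 1.0, 2.2]
width: 0.0475
gripper_force: 30.0
clock: 13.65
ee_pos: [0.5007, -0.4062, 0.0928]
orientation: [3.14, 0.104, 0.0]
contact_force: [-0.9, 0.5, 5.6]
width: 0.0479
gripper_force: 30.0
```

```bash
python3 -m pendant '{"rows":[[1,0,0,-0.5,0],[1,0,0,-1.3,0],[1,0,0,-2.2,0],[1,0,0,-3.0,0],[1,0.1,-0.8,-3.4,0],[1,0.1,-1.7,-3.4,-0.4],[1,0.1,-2.6,-3.4,-0.4],[1,0.1,-3.5,-3.4,-0.4],[1,0.1,-4.4,-3.4,-0.4],[1,0.1,-5.2,-3.4,-0.4]]}'
python3 -m pendant '{"rows":[[1,0,-0.7,0,0],[1,0,-1.4,0,0],[1,0,-1.9,0,0],[1,0,-2.2,0,0],[1,0,-2.3,0,0],[1,0,-2.3,0,0],[1,0,-2.3,0,0],[1,0,-2.3,0,0],[1,0,-2.3,0,0],[1,0,-2.3,0,0]]}'
python3 - <<'E'
from h import *
a=snap('scene'); b=snap('top')
for q in ['hook','mark','red_tester_eye']:
  for n in ('scene','top'):
    print(q,n,[(np.round(d['uv'],1).tolist(),round(d['score'],2)) for d in cams.landmark_of(q,n)])
print(units([.478,.044,.3]))
f=lambda im,r,c:cv2.resize(im[r:r+160,c:c+160,::-1],(400,400),interpolation=2)
cv2.imwrite('pics/c3.png',np.hstack([f(a,230,330),f(b,180,110)]))
E
```

```text
clock: 14.9
ee_pos: [0.4854, -0.0925, 0.2964]
orientation: [-3.137, -0.159, 0.001]
contact_force: [1.0, -0.3, -2.0]
width: 0.0475
gripper_force: 30.0
clock: 16.15
ee_pos: [0.4721, 0.0427, 0.2966]
orientation: [-3.138, -0.158, 0.0]
contact_force: [0.1, -0.4, -2.3]
width: 0.048
gripper_force: 30.0
hook scene []
hook top []
mark scene [([410.7, 321.8], 0.79)]
mark top []
red_tester_eye scene [([243.7, 183.2], 0.89), ([424.7, 280.7], 0.63), ([285.6, 147.9], 0.62)]
red_tester_eye top [([459.5, 225.8], 0.9), ([490.8, 308.5], 0.9), ([158.5, 262.5], 0.59)]
(array([ 0.1 , -0.01, -0.06]), [[0.995, 0.101, -0.0], [0.101, -0.995, 0.0], [-0.0, -0.0, -1.0]])
```

View pics/c3.png

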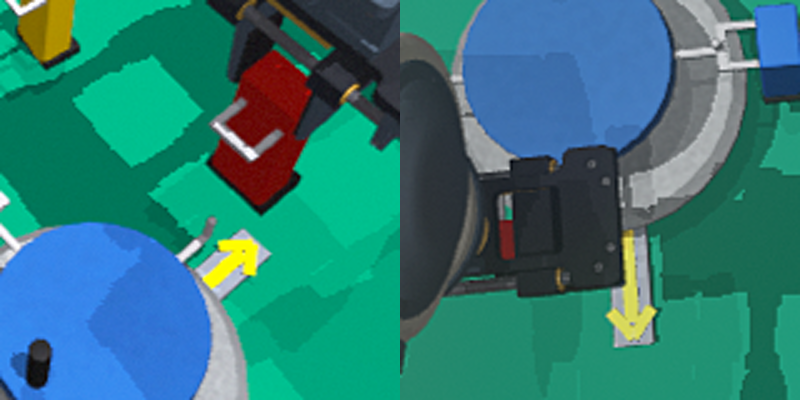

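```bash
python3 - <<'E'
from h import *
pr=lambda n,p:print(n,np.round(p,4))
pr('tip',tri((413.2,318.8),(182.3,265)))
pr('tip sc',atz('scene',(413.2,318.8),.185)); pr('tip top',atz('top',(182.3,265),.185))
pr('hook nets',tri((411,323.4),(183.5,264.2)))
e=np.array([.4721+.0279,.0427+.0028,.3088]);pr('eye pred px',proj('scene',e))
# frame corners predicted in crop
for dx,dy in [(-.012,.018),(.018,.018),(.018,-.018),(-.012,-.018)]:
    p=e+[dx*.995-dy*.101,dx*.101+dy*.995,0]; u=proj('scene',p); print(np.round((u-[330,230])*2.5))
E
```

```text
tip [0.5043 0.046  0.1696]
tip sc [0.5104 0.0508 0.185 ]
tip top [0.5037 0.041  0.185 ]
hook nets [0.5073 0.0473 0.1554]
eye pred px [428.6517 279.8224]
[280. 133.]
[249. 159.]
[207. 122.]
[238.  96.]
```

Scene crop: the eye's outer corners (252,158) and (213,123) match the prediction within about 2 px. The hook tip is at crop (208,222) and lies slightly nearer the axis. I'll shift in 5 mm and lower to just above the tip.

```bash
python3 -m pendant '{"rows":[[1,0.1,-0.01,0.3,0],[1,0.1,-0.01,0.7,0],[1,0.1,-0.01,1.1,0],[1,0.1,-0.01,1.4,0],[1,0.1,-0.01,1.6,0],[1,0.1,-0.01,1.75,0],[1,0.1,-0.01,1.75,0],[1,0.1,-0.01,1.75,0],[1,0.1,-0.01,1.75,0],[1,0.1,-0.01,1.75,0]]}'
python3 - <<'E'
from h import *
a=snap('scene');print(readout.observe()['ee_pos'])
print(units([.477,.044,.3])[0])
cv2.imwrite('pics/c4.png',cv2.resize(a[250:370,370:490,::-1],(600,600),interpolation=2))
p=readout.observe()['ee_pos']; e=p+[.0279,.0028,.0122]
for dx,dy in [(-.012,.018),(.018,.018),(.018,-.018),(-.012,-.018),(0,0)]:
    q=e+[dx*.995-dy*.101,dx*.101+dy*.995,0]; print(np.round((proj('scene',q)-[370,250])*5))
print('tip pred',(proj('scene',np.array([.506,.0465,.185]))-[370,250])*5)
E
```

```text
clock: 17.8
ee_pos: [0.4782, 0.0441, 0.1919]
orientation: [3.137, 0.159, 0.001]
contact_force: [0.3, -0.4, -2.2]
width: 0.0479
gripper_force: 30.0
[0.47811717 0.04410314 0.1918333 ]
[-0.02 -0.   -1.8 ]
[287. 322.]
[230. 371.]
[156. 301.]
[213. 253.]
[227. 307.]
tip pred [217.42677378 329.02178282]
```

View pics/c4.png

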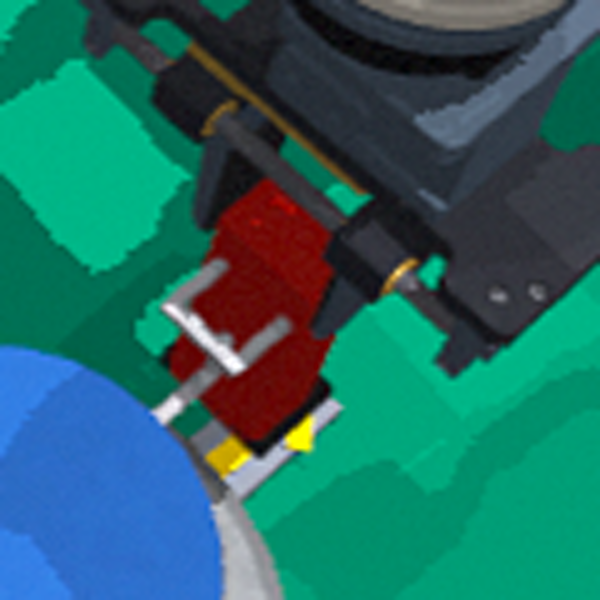

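The hook tip is visible inside the frame at crop (223,338). The eye centre at (233,312), carried down to tip height, falls at about (224,333), so they are within about 2 mm. I'll lower slowly.

```bash
python3 -m pendant '{"rows":[[1,0,0,0.1,0],[1,0,0,0.2,0],[1,0,0,0.3,0],[1,0,0,0.4,0],[1,0,0,0.48,0],[1,0,0,0.54,0],[1,0,0,0.59,0],[1,0,0,0.63,0],[1,0,0,0.66,0],[1,0,0,0.66,0]]}'
python3 - <<'E'
from h import *
a=snap('scene');print(readout.observe()['contact_force'])
cv2.imwrite('pics/c5.png',cv2.resize(a[250:370,370:490,::-1],(600,600),interpolation=2))
E
```

```text
clock: 19.1
ee_pos: [0.478, 0.0441, 0.1519]
orientation: [-3.138, -0.159, 0.0]
contact_force: [-0.3, 0.4, -1.0]
width: 0.0478
gripper_force: 30.0
[-0.08393235  0.17514887 -1.23667738]
```

View pics/c5.png

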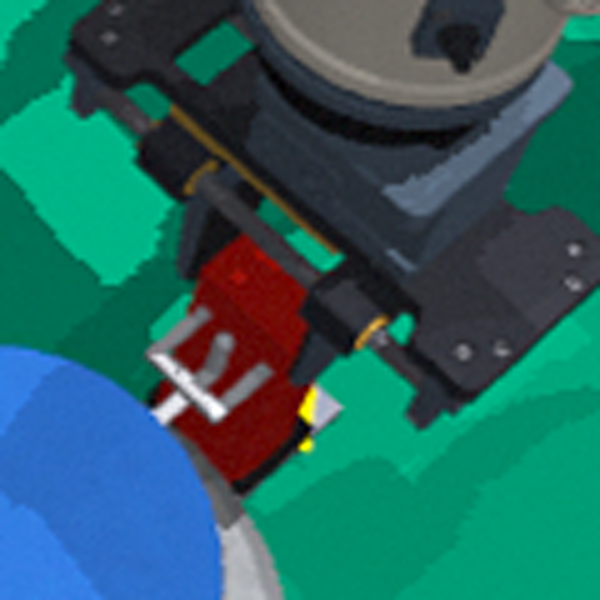

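The tip stands up through the eye at crop (222,342). I'll lower 2 mm more, release, then lift clear.

```bash
python3 -m pendant '{"rows":[[1,0,0,0.02,0],[1,0,0,0.04,0],[1,0,0,0.04,0],[1,0,0,0.04,0],[-1,0,0,0.04,0],[-1,0,0,0.04,0],[-1,0,0,0.04,0],[-1,0,0,0.04,0],[-1,0,0,0.04,0],[-1,0,0,0.04,0]]}'
python3 -m pendant '{"rows":[[-1,0,0,0,0],[-1,0,0,0,0],[-1,0,0,-0.3,0],[-1,0,0,-0.8,0],[-1,0,0,-1.4,0],[-1,0,0,-2.0,0],[-1,-1,0,-2.6,0],[-1,-1.5,0,-2.8,0],[-1,-1.5,0,-2.8,0],[-1,-1.5,0,-2.8,0]]}'
python3 - <<'E'
from h import *
a=snap('scene'); b=snap('top')
for q in ['hook','mark','red_tester_eye']:
  for n in ('scene','top'):
    print(q,n,[(np.round(d['uv'],1).tolist(),round(d['score'],2)) for d in cams.landmark_of(q,n)])
f=lambda im,r,c:cv2.resize(im[r:r+160,c:c+160,::-1],(400,400),interpolation=2)
cv2.imwrite('pics/c6.png',np.hstack([f(a,230,330),f(b,180,110)]))
E
```

```text
clock: 20.4
ee_pos: [0.478, 0.0441, 0.1496]
orientation: [3.138, 0.159, 0.0]
contact_force: [0.7, -0.2, -1.0]
width: 0.0911
gripper_force: 0.0
clock: 21.65
ee_pos: [0.3889, 0.035, 0.3175]
orientation: [-3.138, -0.158, -0.001]
contact_force: [0.2, 0.3, -0.8]
width: 0.0915
gripper_force: 0.0
hook scene [([408.3, 320.3], 0.66)]
hook top [([184.1, 266.1], 0.93)]
mark scene [([411.6, 322.2], 0.74)]
mark top [([185.1, 266.2], 0.69)]
red_tester_eye scene [([242.9, 184.8], 0.8), ([283.7, 146.4], 0.74), ([409.8, 322.3], 0.57)]
red_tester_eye top [([491.6, 307.5], 0.9), ([461.6, 226.5], 0.78), ([182.9, 265.3], 0.74), ([198.5, 281.5], 0.56)]
```

View pics/c6.png

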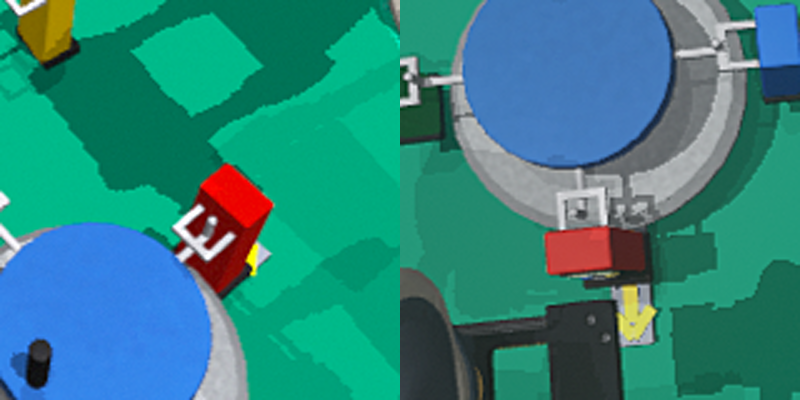

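The red tester hangs upright with the tip through its eye: scene crop (208,228), top crop (580,208). It sits over the arrow and the gripper is clear, so I'm handing in.

```bash
python3 -c "
from bench import order
print(order.hand_in())"
```

```text
the job is handed in; nothing more can be done
None
```

The red tester farthest to the robot's left now hangs upright on the formerly empty hook over the yellow arrow, released and with the gripper clear, and the job was handed in at about 22 s; no verdict came back.

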